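Open the double-latched lid of the pad spinner

TASK

Open the lid of the pad spinner so that the polishing pad inside can be taken out. Slide its bolt back, lift the lid a little by its black handle until the safety catch holds it and let go, then push the catch's tab aside so that the lid swings up, and leave it standing wide open.

Things in the scene. Friction and masses are not known exactly. Their poses are not given: they have to be found in the camera images.
- bolt_knob (a point): Bolt's upright steel knob, 16 mm diameter; the point is 188 mm above the bench, 25 mm below its top; guides and bar end 18 mm below the point. Axes: x from the spinner's latch side to its hinge, y along the latch side. Push it along -y (from the robot): the lid is free after 30 mm, stop at 45 mm, about 3 N, stays where left. Spinner: grey, 280 (y) x 240 x 150 mm, latch side to the robot's right.
- lid_handle (a point): Middle of the grip of the lid's black bow handle: bar 16 mm thick, 100 mm long along y (parallel to the hinge), its centre 45 mm above the lid's top (195 mm above the bench when shut). Axes turn with the lid: x towards the hinge, z out of the lid. The hinge line lies 180 mm along +x and 55 mm along -z from the point. 2 to 8 N lifts it; the bar turns freely between the fingers.
- catch_tab (a point): Centre of the safety catch's steel tab: 45 (x) x 12 (y) x 56 mm (z), standing 2 to 47 mm out from the lid's edge. Lid shut: sunk flush in a guard box, out of reach. Lid held at 0.24 rad: 65 mm higher, its lower edge about 10 mm above the guard. Axes turn with the lid: x to the hinge, y along the edge. Push along -y (away from the robot): unhooks after 13 to 19 mm, stop at 30 mm, 2 to 3 N, stays.
- lid (a joint): Lid angle, rad: 0 shut, 0.24 held by the safety catch, 1.75 wide open. Below 0.1 (handle raised 18 mm) the lid falls shut when let go; above that a gas stay lifts it slowly by itself to the catch (handle 41 mm higher than shut) and, once the catch is pushed aside, up and away from the latch side to wide open in about 3 s.

How it is judged:
By the outcome, as a careful person would: the job done as asked, in the order asked, and still so for the second after the job is handed in, with the robot touching nothing.
It also fails if it takes over 54 s, if anything falls off the work surface, if the arm or the gripper's body presses on something with over 40 N, if the wrist force passes 120 N, or if a joint passes its speed limit or range.

ROBOT

A 6-joint arm with a two-finger parallel gripper is mounted at the origin on the work surface. World frame = base frame: x ahead of the robot, y to its left, z up, the work surface at z = 0. Lengths are in m, angles in rad, forces in N, time in s.
With the tool pointing down it reaches from about 0.35 to 0.975 m from the base axis. Payload 4.9 kg.
Tool frame: the origin (TCP) lies on the front face of the gripper's body, between the roots of the fingers; the fingertips stand ctrl.tip_extent ahead of it and the grasp point (between the pads) lies 54 mm ahead of it (ctrl.tip_extent is the distance from the TCP to the fingertips, in m); z points along the fingers, y is the line along which they close (so a half turn about z gives the same grasp; the last joint's range is limited). The gripper opens to 85 mm and grips with 20 to 120 N. Pads are 22 mm wide; open, the fingers measure 114 mm over their backs; the gripper's body (76 mm by 85 mm) begins 54 mm behind the grasp point. The pads swing forward as they close: fully open they stand 13 mm farther back than shut.
Start: joints at [1.154, 0.053, 1.613, -0, 1.476, -0.119], TCP at [0.183, 0.597, 0.304] pointing down, gripper open.
Joint ranges: [-3.01, 3.01], [-1.01, 2.22], [0.06, 2.58], [-1.02, 4.17], [0.09, 2.62], [-3.14, 3.14]. Speed limits (rad/s): [2.57, 2.57, 3.14, 3.14, 3.14, 3.14].

INTERFACE

Orientations are given as a rotation vector (axis times angle).
In Python, from station import ctrl gives the robot as it stands.
- The arm moves only by the tool apply_moves, never from a script. Its argument "rows" is one flat list of numbers, 6 for each row, row after row: the shift along the tool's x, y, z normalised to -1 to 1, where 1 is 0.6 m, then the turn, a rotation vector about the tool's x, y, z normalised to -1 to 1, where 1 is 90 degrees. A call has 1 to 20 rows; each row is the pose to reach, as a shift and turn from the pose commanded when the call began, along the tool's axes at that moment; what a row does not reach only later rows make up. A row lasts 1/10 s, in which the tool goes at most 50 mm and 8.59 degrees, less where a joint would pass 70% of its speed; a pose out of reach is approached as far as the arm can. A call with a number of a shift or a turn outside -1 to 1 is refused whole. A call with a gripper value outside its range is refused whole. "grip" is the opening, from 0 (shut) to 1 (fully open), set as the call begins (left out, the last holds). The fingers move at their own pace and stop on an object; "grip_force" is the grip in N (left out, the last holds). Time passes only in rows, so rows that repeat a pose let the fingers close. It gives the time, the measured TCP pose, the force, the opening and the grip force at its end, in the units of the state.
- ctrl.get_obs(): the state, without advancing time (a new reading comes with each control period).
- ctrl.get_image(name): name is "side" or "top"; returns (picture, depth): 384x512x3 uint8, blue, green, red; 384x512 float32, m along the optical axis (not along the pixel's ray), 0 where there is no reading.
- ctrl.camera_model(name): a dict with "mtx" (3x3 intrinsics, pixels), "R" (3x3) and "t" (3): a world point X has camera coordinates R X + t. Camera axes: x right, y down, z forward; pixel columns grow to the right and rows downward; lengths in m; the calibration is good to about 2 mm. A picture is of the moment at which its call begins. camera_model takes no time and is no camera call.
- ctrl.finish_job(): hands the job in; it is judged then, once.
The state is a dict: "t": time; "q": joint angles; "dq": joint speeds; "effort": joint torques, N m; "tool_pos": TCP position; "tool_rot": TCP orientation; "contact_force": force on the tool from outside, world axes, zero at the start; "wrist_torque": the same for the moment, N m; "opening": finger opening in m; "grip_force": force on a finger pad.
Only numpy, scipy, OpenCV 4.12 (cv2) and the standard library are available. Lean on these libraries where they do the work, as an engineer would, in place of code of your own. Each camera call takes 0.05 s, during which the arm holds its last target. There are 200 camera calls.

## Working session

There is one attempt and no reset: what is moved stays moved. The work goes in short steps, Python scripts to look and compute and a tool call to move; the robot and the scene stay as the last step left them, time stands still between calls to the robot, and variables do not carry over. Pictures are saved under pics/ and viewed, at most 10 in all, crops included, and the job is handed in when it is done.

Besides the shell and the picture viewer there is one more tool, called after "Call:" by a JSON object that holds its "method" and its "body". apply_moves: Moves the arm, as the interface text tells. Its arguments: {"type":"object","properties":{"rows":{"type":"array","items":{"type":"number"}},"grip":{"type":"number"},"grip_force":{"type":"number"}},"required":["rows"]}

```bash
ls; mkdir -p pics; python3 - <<'E'
from station import ctrl
import cv2,numpy as np
o=ctrl.get_obs();print(o['t'],o['tool_pos'],o['tool_rot'],ctrl.tip_extent)
for n in('side','top'):
    p,d=ctrl.get_image(n);cv2.imwrite(f'pics/{n}0.png',p);np.save(f'{n}0.npy',d)
    m=ctrl.camera_model(n);print(n,m['mtx'].tolist(),(-m['R'].T@m['t']).round(3),m['R'].round(3).tolist())
E
```

```text
pics
0.0 [0.18318347 0.59705821 0.30268574] [-4.65957713e-01 -3.10628897e+00  3.10077278e-03] 0.0726
side [[461.7694894726053, 0.0, 257.51473592714666], [0.0, 461.7694894726053, 189.25117426229102], [0.0, 0.0, 1.0]] [0.506 0.674 0.734] [[-0.992, -0.123, -0.002], [-0.081, 0.665, -0.743], [0.093, -0.737, -0.67]]
top [[477.42249292212114, 0.0, 246.71914946502088], [0.0, 477.42249292212114, 184.2170746322879], [0.0, 0.0, 1.0]] [0.444 0.088 0.969] [[0.133, -0.991, -0.004], [-0.969, -0.129, -0.209], [0.206, 0.032, -0.978]]
```

View pics/side0.png

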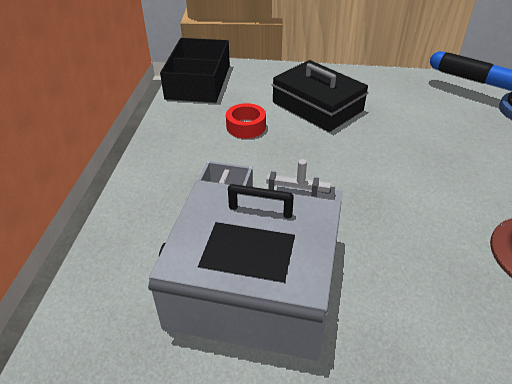

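View pics/top0.png

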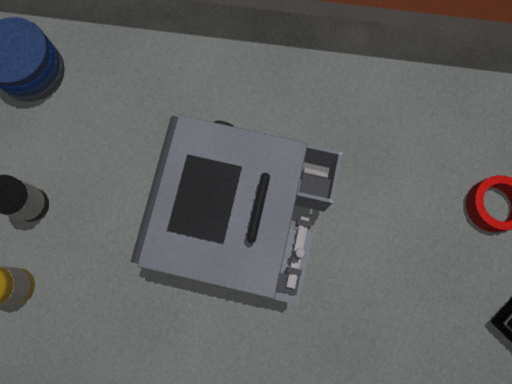

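The side view shows the latch side at the rear (−y world): knob at about (302,172), handle bar (260,192), guard box (227,180). In the top view the handle runs (265,177)–(252,240), the knob is near (300,252) and the tab in the guard box near (315,172).

```bash
cat > h.py <<'E'
import cv2,numpy as np
from station import ctrl
from scipy.spatial.transform import Rotation as Ro
def ray(n,uv):
    m=ctrl.camera_model(n);d=m['R'].T@np.linalg.inv(m['mtx'])@np.array([*uv,1.]);return -m['R'].T@m['t'],d
def plane(n,uv,z):
    c,d=ray(n,uv);return c+d*(z-c[2])/d[2]
def cloud(n,d):
    m=ctrl.camera_model(n);v,u=np.mgrid[:384,:512]
    P=np.linalg.inv(m['mtx'])@np.stack([u.ravel(),v.ravel(),np.ones(u.size)])*d.ravel()
    return (m['R'].T@(P-m['t'][:,None])).T.reshape(384,512,3)
def local(P):
    o=ctrl.get_obs();R=Ro.from_rotvec(o['tool_rot'])
    return R.inv().apply(np.array(P)-o['tool_pos'])/.6
E
python3 - <<'E'
from h import *
for n in('top','side'):
    p=cv2.imread(f'pics/{n}0.png');C=cloud(n,np.load(f'{n}0.npy'))
    box=(slice(150,260),slice(230,290)) if n=='top' else (slice(175,225),slice(220,300))
    z=C[...,2]
    mk=(p.max(2)<70)&(z>.185)&(z<.215);mm=np.zeros_like(mk);mm[box]=mk[box]
    pts=C[mm];print(n,'handle',mm.sum(),pts.mean(0).round(4))
    v,u=np.nonzero(mm);q=np.array([plane(n,(a,b),.200)[:2] for a,b in zip(u,v)]).astype(np.float32)
    print(' rect',cv2.minAreaRect(q))
    # knob: steel with z .18-.215
    X=C[...,0];Y=C[...,1]
    k=(z>.178)&(z<.225)&(p.min(2)>90)
    nl,lab,st,ce=cv2.connectedComponentsWithStats(k.astype(np.uint8))
    for i in range(1,nl):
        if st[i,4]>5: print(' bright',st[i],C[lab==i].mean(0).round(4),C[lab==i].min(0).round(4),C[lab==i].max(0).round(4))
print('lid', [plane('top',c,.15).round(4) for c in((306,142),(275,298),(138,264),(175,117))])
print('box',[plane('top',c,.15).round(4) for c in((341,153),(329,209),(300,204))])
print('knob', plane('top',(300,252),.213), plane('side',(302.5,162),.213))
cv2.imwrite('pics/c1.png',np.hstack([cv2.resize(cv2.imread('pics/top0.png')[130:310,230:350],None,fx=3,fy=3,interpolation=2),cv2.resize(cv2.imread('pics/side0.png')[140:275,190:345],(420,540),interpolation=2)[:540]]))
E
```

```text
top handle 660 [0.5711 0.0907 0.2009]
 rect ((0.5722264051437378, 0.09070420265197754), (0.015774819999933243, 0.11541424691677094), 84.58087921142578)
 bright [296 248   9  11  72] [0.5059 0.0155 0.2111] [0.4984 0.0088 0.2013] [0.5133 0.0222 0.2141]
side handle 610 [0.5742 0.0946 0.1997]
 rect ((0.5748993158340454, 0.09855769574642181), (0.032023634761571884, 0.1151244044303894), 84.541015625)
 bright [297 159  10  21 147] [0.5074 0.0199 0.1991] [0.4998 0.006  0.1782] [0.5156 0.0252 0.214 ]
lid [array([0.7076, 0.0204, 0.15  ]), array([0.4308, 0.0427, 0.15  ]), array([0.4557, 0.2797, 0.15  ]), array([0.7234, 0.2605, 0.15  ])]
box [array([ 0.6955, -0.0434,  0.15  ]), array([ 0.5923, -0.0321,  0.15  ]), array([0.5945, 0.0187, 0.15  ])]
knob [0.50686158 0.01573616 0.213     ] [0.50666751 0.0180775  0.213     ]
```

View pics/c1.png

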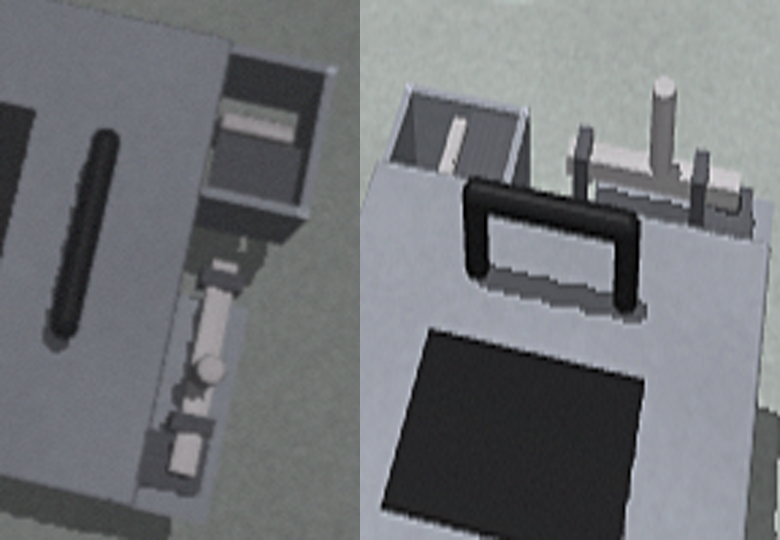

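The crop confirms upright knob, its guides, and the tab deep in the guard box. Handle bar direction (−5.2°) matches the lid edge (−4.6°), and knob height 0.213 matches the given size.

```bash
cat >> h.py <<'E'
th=np.radians(-5.0)
a=np.array([np.cos(th),np.sin(th),0]);hh=np.array([-np.sin(th),np.cos(th),0])
Rt=np.column_stack([-a,hh,[0,0,-1]])
def turn():
    return (Ro.from_rotvec(ctrl.get_obs()['tool_rot']).inv()*Ro.from_matrix(Rt)).as_rotvec()/(np.pi/2)
E
python3 - <<'E'
from h import *
K=np.array([.507,.0168,0]);P=K-.045*a
print(local([*P[:2],.303]).round(4),turn().round(4),local([*P[:2],.253]).round(4))
E
```

```text
[-0.7263 -0.7819  0.0009] [-0.0011 -0.0003 -0.134 ] [-0.7264 -0.7818  0.0842]
```

Call:
{"method": "apply_moves", "body": {"rows": [-0.726,-0.782,0,0,0,-0.134,-0.726,-0.782,0,0,0,-0.134,-0.726,-0.782,0,0,0,-0.134,-0.726,-0.782,0,0,0,-0.134,-0.726,-0.782,0,0,0,-0.134,-0.726,-0.782,0,0,0,-0.134,-0.726,-0.782,0,0,0,-0.134,-0.726,-0.782,0,0,0,-0.134,-0.726,-0.782,0,0,0,-0.134,-0.726,-0.782,0,0,0,-0.134,-0.726,-0.782,0,0,0,-0.134,-0.726,-0.782,0,0,0,-0.134,-0.726,-0.782,0,0,0,-0.134,-0.726,-0.782,0,0,0,-0.134,-0.726,-0.782,0,0,0,-0.134,-0.726,-0.782,0,0,0,-0.134], "grip": 0}}

```text
t: 1.7
tool_pos: [0.4617, 0.0218, 0.3035]
tool_rot: [-0.136, -3.138, -0.001]
contact_force: [-0.3, 0.2, 0.2]
opening: -0.0003
grip_force: 0.0
```

```bash
python3 - <<'E'
from h import *
K=np.array([.507,.0168,0]);P=K-.045*a;o=ctrl.get_obs()
print(o['t'],o['tool_pos'],o['opening'],ctrl.tip_extent,local([*P[:2],.253]).round(4),turn().round(4))
E
```

```text
1.7 [0.46171067 0.02179251 0.3034757 ] -0.0002882742056254651 0.0726 [-0.001  -0.0017  0.0841] [ 0.0002 -0.0005  0.0005]
```

Call:
{"method": "apply_moves", "body": {"rows": [0,-0.002,0.05,0,0,0,0,-0.002,0.084,0,0,0,0,-0.002,0.084,0,0,0,-0.03,-0.002,0.084,0,0,0,-0.045,-0.002,0.084,0,0,0,-0.055,-0.002,0.084,0,0,0,-0.065,-0.002,0.084,0,0,0,-0.075,-0.002,0.084,0,0,0,-0.085,-0.002,0.084,0,0,0,-0.095,-0.002,0.084,0,0,0,-0.105,-0.002,0.084,0,0,0,-0.113,-0.002,0.084,0,0,0,-0.113,-0.002,0.084,0,0,0,-0.113,-0.002,0.084,0,0,0]}}

```text
t: 3.1
tool_pos: [0.5297, 0.0139, 0.2534]
tool_rot: [-0.137, -3.138, 0.0]
contact_force: [-4.0, 1.6, 2.5]
opening: -0.0001
grip_force: 1.6
```

Call:
{"method": "apply_moves", "body": {"rows": [0.05,0,0,0,0,0,0.05,0,-0.1,0,0,0,0.05,0,-0.12,0,0,0,0.2,0,-0.12,0,0,0,0.3,0,-0.12,0,0,0,0.3,0,-0.12,0,0,0]}}

```text
t: 3.7
tool_pos: [0.3493, 0.0297, 0.3252]
tool_rot: [0.137, 3.138, -0.0]
contact_force: [0.3, 0.1, 0.6]
opening: 0.0002
grip_force: 0.0
```

```bash
python3 - <<'E'
from h import *
for n in('top','side'):
    p,d=ctrl.get_image(n);C=cloud(n,d);z=C[...,2]
    k=(z>.178)&(z<.225)&(p.min(2)>90)&(C[...,1]<.05)&(C[...,0]>.45)
    print(n,k.sum(),C[k].mean(0),np.median(C[k],0))
    cv2.imwrite(f'pics/{n}1.png',p)
o=ctrl.get_obs();print(o['t'],o['tool_pos'],o['contact_force'])
for H,zz in(((.5732,.0925),.30),((.5732,.0925),.249)): print(local([*H,zz]).round(4),turn().round(3))
E
```

```text
top 68 [0.54617806 0.0118683  0.21074378] [0.54626233 0.01176305 0.21101559]
side 145 [0.54724577 0.01609655 0.20001333] [0.54704746 0.0172056  0.20186614]
3.8 [0.34667086 0.03021424 0.32582101] [ 0.29723966 -0.89589502  0.27418163]
[-0.3668  0.1363  0.0456] [-0.     0.004  0.   ]
[-0.3662  0.1363  0.1306] [-0.     0.004  0.   ]
```

Bolt moved 40 mm, so the lid is free. Now I'll grasp the handle.

Call:
{"method": "apply_moves", "body": {"rows": [-0.367,0.136,0,0,0,0,-0.367,0.136,0,0,0,0,-0.367,0.136,0,0,0,0,-0.367,0.136,0,0,0,0,-0.367,0.136,0,0,0,0,-0.367,0.136,0,0,0,0,-0.367,0.136,0,0,0,0,-0.367,0.136,0.05,0,0,0,-0.367,0.136,0.1,0,0,0,-0.367,0.136,0.13,0,0,0,-0.367,0.136,0.13,0,0,0], "grip": 0.6}}

```text
t: 4.9
tool_pos: [0.5743, 0.0914, 0.244]
tool_rot: [-0.138, -3.133, 0.001]
contact_force: [-0.3, 0.0, -0.3]
opening: 0.0513
grip_force: 0.0
```

Call:
{"method": "apply_moves", "body": {"rows": [0,0,0,0,0,0,0,0,0,0,0,0,0,0,0,0,0,0,0,0,0,0,0,0,0,0,0,0,0,0,0,0,0,0,0,0,0,0,0,0,0,0,0,0,0,0,0,0], "grip": 0, "grip_force": 30}}

```text
t: 5.7
tool_pos: [0.5774, 0.0907, 0.2499]
tool_rot: [0.138, 3.136, -0.004]
contact_force: [-2.0, -5.0, 3.2]
opening: 0.015
grip_force: 29.8
```

Call:
{"method": "apply_moves", "body": {"rows": [0,0.0025,-0.008,0,0,0,0,0.005,-0.015,0,0,0,0,0.008,-0.022,0,0,0,0,0.0107,-0.0295,0,0,0,0,0.014,-0.037,0,0,0,0,0.017,-0.044,0,0,0,0,0.0205,-0.051,0,0,0,0,0.024,-0.058,0,0,0,0,0.027,-0.063,0,0,0,0,0.027,-0.063,0,0,0,0,0.027,-0.063,0,0,0]}}

```text
t: 6.8
tool_pos: [0.5789, 0.1063, 0.288]
tool_rot: [0.138, 3.135, -0.007]
contact_force: [-1.2, -5.0, 3.5]
opening: 0.0152
grip_force: 29.5
```

Call:
{"method": "apply_moves", "body": {"rows": [0,0,0,0,0,0,0,0,0,0,0,0,0,0,0,0,0,0,0,0,0,0,0,0,0,0,0,0,0,0,0,0,0,0,0,0,0,0,0,0,0,0,0,0,0,0,0,0], "grip": 0.6}}

```text
t: 7.6
tool_pos: [0.5781, 0.1079, 0.2852]
tool_rot: [-0.137, -3.138, 0.0]
contact_force: [0.0, 0.9, 0.3]
opening: 0.0511
grip_force: 0.0
```

Call:
{"method": "apply_moves", "body": {"rows": [0,0,-0.03,0,0,0,0,0,-0.06,0,0,0,0,0,-0.11,0,0,0,0,0,-0.16,0,0,0,0.1,-0.1,-0.16,0,0,0,0.2,-0.15,-0.16,0,0,0,0.3,-0.15,-0.16,0,0,0,0.3,-0.15,-0.16,0,0,0,0.35,-0.15,-0.16,0,0,0,0.35,-0.15,-0.16,0,0,0,0.35,-0.15,-0.16,0,0,0,0.35,-0.15,-0.16,0,0,0], "grip": 0}}

```text
t: 8.8
tool_pos: [0.3617, 0.0366, 0.3814]
tool_rot: [0.137, 3.139, 0.0]
contact_force: [0.0, -0.4, -0.5]
opening: 0.0001
grip_force: 0.0
```

```bash
python3 - <<'E'
from h import *
ims=[]
for n in('top','side'):
    p,d=ctrl.get_image(n);np.save(n+'2.npy',d);cv2.imwrite(f'pics/{n}2.png',p)
    ims.append(p)
o=ctrl.get_obs();print(o['t'],o['tool_pos'],o['contact_force'])
cv2.imwrite('pics/c2.png',np.hstack([cv2.resize(ims[0][120:270,240:370],(390,450),interpolation=2),cv2.resize(ims[1][110:260,180:310],(390,450),interpolation=2)]))
E
```

```text
8.9 [0.36186333 0.03659312 0.38105477] [-0.03378901  0.17304815 -0.24719703]
```

View pics/c2.png

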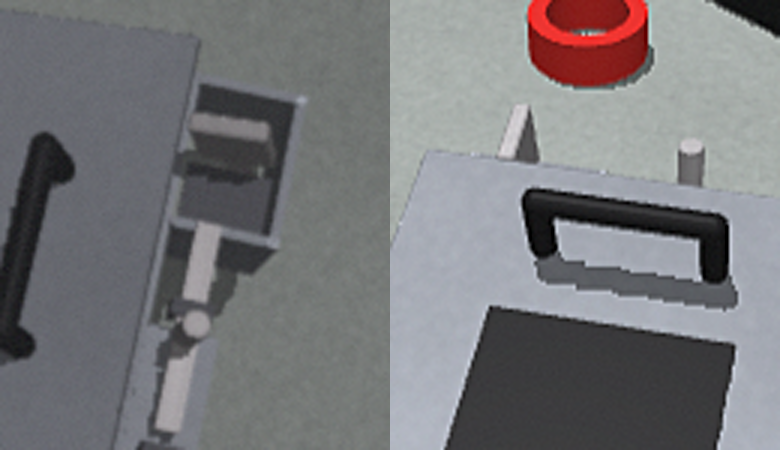

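The crop shows the lid lifted, with the steel tab standing above the guard box: top view crop (230,135), side view crop (520,130).

```bash
python3 - <<'E'
from h import *
for n,bx in(('top',(150,185,298,335)),('side',(142,166,212,232))):
    p=cv2.imread(f'pics/{n}2.png');C=cloud(n,np.load(n+'2.npy'));z=C[...,2]
    s=p.astype(int);k=np.zeros(z.shape,bool);r,r2,c,c2=bx
    k[r:r2,c:c2]=1;k&=(z>.16)&(z<.26)&(C[...,1]<.062 )
    Q=C[k];A=Q@a;H=Q@hh
    print(n,k.sum(),'a',np.percentile(A,[2,50,98]).round(4),'h',np.percentile(H,[2,50,98]).round(4),'z',np.percentile(Q[:,2],[2,50,98]).round(4))
    t=Q[:,2]>.205;print('  top part',t.sum(),A[t].min(),A[t].max(),H[t].min(),H[t].max())
    hm=(p.max(2)<60)&(z>.22)&(z<.26)&(C[...,1]>.06);print('  handle',C[hm].mean(0),C[hm].max(0))
E
```

```text
top 464 a [0.643  0.6493 0.6665] h [0.0338 0.0621 0.093 ] z [0.1627 0.2039 0.2135]
  top part 202 0.6365813965057031 0.6699894573864688 0.03980571137946144 0.0954151426357761
  handle [0.57215343 0.10810324 0.24159589] [0.63165921 0.12109567 0.24733495]
side 234 a [0.6378 0.6515 0.6619] h [0.0376 0.0634 0.0941] z [0.1708 0.2064 0.2147]
  top part 153 0.6291749784457739 0.6644773954286629 0.04258791623456064 0.09540903661121071
  handle [0.57541557 0.11282204 0.23987532] [0.63318398 0.12324358 0.24694913]
```

```bash
python3 - <<'E'
from h import *
for A,z in((.608,.33),(.608,.257),(.634,.257),(.659,.257)): print(local(A*a+.050*hh+[0,0,z]).round(4),turn().round(3))
E
```

```text
[-0.4179 -0.0301  0.0846] [ 0.    -0.001  0.   ]
[-0.4181 -0.0301  0.2062] [ 0.    -0.001  0.   ]
[-0.4614 -0.0301  0.2062] [ 0.    -0.001  0.   ]
[-0.5031 -0.0301  0.2061] [ 0.    -0.001  0.   ]
```

Call:
{"method": "apply_moves", "body": {"rows": [-0.1,-0.03,0,0,0,0,-0.2,-0.03,0,0,0,0,-0.3,-0.03,0.02,0,0,0,-0.418,-0.03,0.08,0,0,0,-0.418,-0.03,0.08,0,0,0,-0.418,-0.03,0.08,0,0,0,-0.418,-0.03,0.15,0,0,0,-0.418,-0.03,0.206,0,0,0,-0.418,-0.03,0.206,0,0,0,-0.418,-0.03,0.206,0,0,0]}}

```text
t: 9.9
tool_pos: [0.6094, -0.0031, 0.2575]
tool_rot: [-0.137, -3.137, -0.0]
contact_force: [0.4, -0.0, 0.6]
opening: -0.0003
grip_force: 0.0
```

```bash
python3 - <<'E'
from h import *
o=ctrl.get_obs();print(o['t'],o['tool_pos'],o['contact_force'],o['tool_pos']@a,o['tool_pos']@hh)
p,d=ctrl.get_image('side');q,e=ctrl.get_image('top')
cv2.imwrite('pics/c3.png',np.hstack([cv2.resize(q[100:290,220:380],(400,475),interpolation=2),cv2.resize(p[60:250,160:320],(400,475),interpolation=2)]))
E
```

```text
9.9 [ 0.60937058 -0.00308924  0.25751873] [ 0.3745135  -0.0313094   0.56642827] 0.6073209843064621 0.050032658212035605
```

View pics/c3.png

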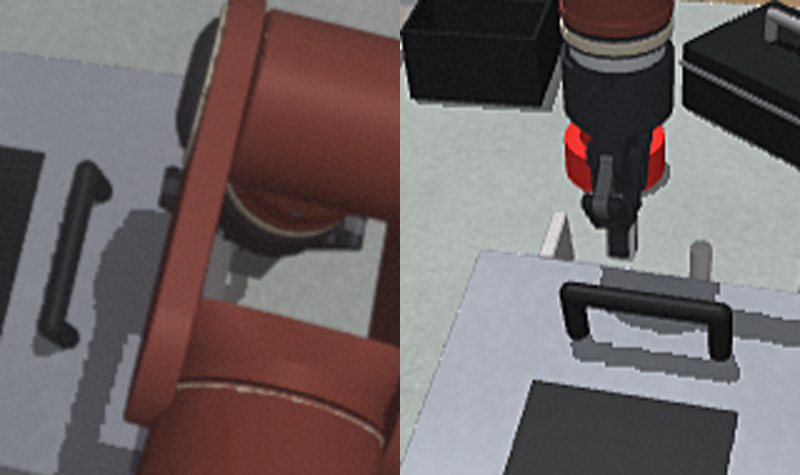

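Fingers stand between knob and tab (side crop: fingertip (622,255), tab (558,240)). Now I push.

Call:
{"method": "apply_moves", "body": {"rows": [-0.03,0,0,0,0,0,-0.042,0,0,0,0,0,-0.05,0,0,0,0,0,-0.058,0,0,0,0,0,-0.066,0,0,0,0,0,-0.074,0,0,0,0,0,-0.081,0,0,0,0,0,-0.087,0,0,0,0,0,-0.087,0,0,0,0,0]}}

```text
t: 10.9
tool_pos: [0.6619, -0.0078, 0.2575]
tool_rot: [0.137, 3.138, 0.0]
contact_force: [0.7, -0.1, -0.4]
opening: 0.0001
grip_force: 0.0
```

Call:
{"method": "apply_moves", "body": {"rows": [0.03,0,0,0,0,0,0.03,-0.08,0,0,0,0,0.03,-0.16,0,0,0,0,0.03,-0.2,-0.05,0,0,0,0.1,-0.2,-0.12,0,0,0,0.2,-0.2,-0.15,0,0,0,0.3,-0.2,-0.15,0,0,0,0.4,-0.2,-0.15,0,0,0,0.4,-0.2,-0.15,0,0,0,0.4,-0.2,-0.15,0,0,0,0.4,-0.2,-0.15,0,0,0,0.4,-0.2,-0.15,0,0,0]}}

```text
t: 12.1
tool_pos: [0.4125, -0.1066, 0.3479]
tool_rot: [0.137, 3.138, -0.0]
contact_force: [0.3, -1.1, -0.4]
opening: -0.0002
grip_force: 0.0
```

```bash
python3 - <<'E'
from h import *
o=ctrl.get_obs();print(o['t'],o['tool_pos'],o['contact_force'])
p,d=ctrl.get_image('side');q,e=ctrl.get_image('top')
cv2.imwrite('pics/c4.png',np.hstack([cv2.resize(q,(400,300)),cv2.resize(p,(400,300))]))
E
```

```text
12.1 [ 0.41248039 -0.10655109  0.3478618 ] [ 0.34150389 -1.1490215  -0.38905328]
```

View pics/c4.png

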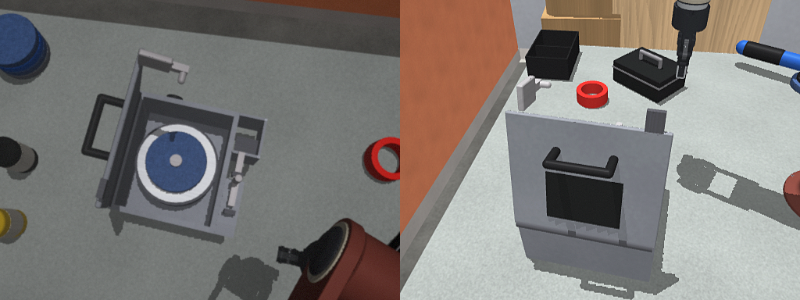

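The lid is swinging up: top view shows the pad at (176,160) exposed, and the side view shows the lid near vertical. I'll wait for it to reach wide open.

Call:
{"method": "apply_moves", "body": {"rows": [0,0,0,0,0,0,0,0,0,0,0,0,0,0,0,0,0,0,0,0,0,0,0,0,0,0,0,0,0,0,0,0,0,0,0,0,0,0,0,0,0,0,0,0,0,0,0,0,0,0,0,0,0,0,0,0,0,0,0,0,0,0,0,0,0,0,0,0,0,0,0,0,0,0,0,0,0,0,0,0,0,0,0,0,0,0,0,0,0,0,0,0,0,0,0,0,0,0,0,0,0,0,0,0,0,0,0,0,0,0,0,0,0,0,0,0,0,0,0,0]}}

```text
t: 14.2
tool_pos: [0.4118, -0.1064, 0.3477]
tool_rot: [-0.137, -3.139, 0.0]
contact_force: [-0.9, 0.4, -0.0]
opening: 0.0002
grip_force: 0.0
```

Call:
{"method": "apply_moves", "body": {"rows": [0,0,0,0,0,0,0,0,0,0,0,0,0,0,0,0,0,0,0,0,0,0,0,0,0,0,0,0,0,0,0,0,0,0,0,0,0,0,0,0,0,0,0,0,0,0,0,0,0,0,0,0,0,0,0,0,0,0,0,0]}}

```text
t: 15.2
tool_pos: [0.4118, -0.1064, 0.3477]
tool_rot: [0.137, 3.139, -0.0]
contact_force: [0.1, -0.3, 1.3]
opening: 0.0002
grip_force: 0.0
```

```bash
python3 - <<'E'
from h import *
p,d=ctrl.get_image('side');q,e=ctrl.get_image('top')
cv2.imwrite('pics/c5.png',np.hstack([cv2.resize(q,(400,300)),cv2.resize(p,(400,300))]))
C=cloud('side',d);Q=C[150:300,130:350].reshape(-1,3);H=Q@hh;A=Q@a
m=(Q[:,2]>.2)&(Q[:,2]<.36)&(A>.44)&(A<.68)&(p[150:300,130:350].max(2).ravel()>90)
f=np.polyfit(Q[m,2],H[m],1);print('tilt past vertical',np.arctan(f[0]),m.sum(),ctrl.get_obs()['t'])
E
```

```text
tilt past vertical 0.329758460258381 8283 15.3
```

View pics/c5.png

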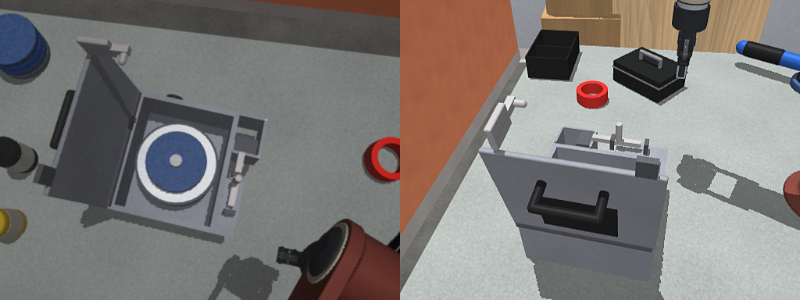

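The lid stands wide open past vertical, with the pad exposed at (176,160) and the robot clear of everything.

```bash
python3 -c "
from station import ctrl
print(ctrl.finish_job())"
```

```text
the job is handed in; nothing more can be done
None
```

I slid the bolt back 40 mm, lifted the lid to the safety catch and let go, then pushed the catch's tab aside; the last pictures show the lid standing wide open with the robot clear, and I handed the job in at about 15 s (no verdict was returned).

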